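# Lock the junction box in the bench fixture

### The arm

A 6-joint arm with a two-finger parallel gripper is mounted at the origin on the work surface. World frame = base frame: x ahead of the robot, y to its left, z up, the work surface at z = 0. Lengths are in mm, angles in rad, forces in N, time in s.
With the tool pointing down it reaches from about 400 to 825 mm from the base axis. Payload 7 kg.
Tool frame: the origin (TCP) lies at the very end of the fingers, on their centre line; the grasp point (between the pads) lies 19 mm behind it; z points along the fingers, y is the direction in which the jaws open and shut (so a half turn about z gives the same grasp; the last joint's range is limited). The gripper opens to 88 mm and grips with 3 to 60 N. Pads are 19 mm wide; open, the fingers measure 130 mm over their backs; the gripper's body (78 mm by 193 mm) begins 47 mm behind the grasp point.
Start: joints at [1.455, 0.359, 0.012, 0, -1.224, -0.288], TCP at [265.224, 620.686, 198.461] pointing down, gripper open.
Joint ranges: [-3.07, 3.07], [-1.43, 2.12], [-1.02, 1.25], [-3.03, 1.67], [-3.05, -0], [-3.03, 3.03]. Speed limits (rad/s): [2.39, 2.39, 3.01, 3.14, 3.14, 3.14].

### API

Orientations are given as a unit quaternion [x, y, z, w].
In Python, from plant import bot gives the robot as it stands. Calls block until the motion is done:
- bot.move_ptp(position, orientation): joint-space move of the TCP to a pose.
- bot.line_to(position, velocity=150, ori=None): straight line of the TCP; ori=None keeps the orientation; velocity is the mean speed in mm/s.
- bot.move_joints(angles): joint-space move.
- bot.move_gripper(opening, force=None): finger opening in mm; force is the grip in N (None keeps the last); returns when the fingers have stopped.
- bot.pause(seconds).
- bot.solve_ik(position, orientation): joint angles nearest the present ones, or None.
- bot.read_state(): the state.
- bot.camera(name): name is "side" or "top" or "wrist"; returns the picture (400x640x3 uint8, red, green, blue); there is no depth.
- bot.get_calibration(name): a dict with "fx", "fy", "cx", "cy" (pixels), "view" (4x4, takes a point from world to camera coordinates); the wrist camera has in their place "T_tool_cam" (4x4, takes a point from camera to tool coordinates, whose origin is the TCP and whose axes are the flange's). Camera axes: x right, y up, looking along -z (the intrinsics and any distortion apply to the point x, -y, -z); pixel columns grow to the right and rows downward; lengths in mm; the calibration is good to about 2 mm. A picture is of the moment at which its call begins: read the wrist's pose just before it. get_calibration takes no time and is no camera call.
A pose or a line that the arm cannot do raises bot.Unreachable and nothing moves.
- bot.close_job(): hands the job in, once; it reports no verdict.
The state is a dict: "t": time; "joint_pos": joint angles; "qvel": joint speeds; "tau": joint torques, N m; "tcp_pos": TCP position; "eef_rot": TCP orientation; "contact_force": force on the tool from outside, world axes, zero at the start; "moment": the same for the moment, N m; "width": finger opening in mm.
Only numpy, scipy, OpenCV 4.12 (cv2) and the standard library are available. Lean on these libraries where they do the work, as an engineer would, in place of code of your own. Each camera call takes 0.05 s, during which the arm holds its last target.

### The job

Fix the junction box for wiring: slide the clamp rod by its upright black tab until its spring foot holds the box square and snug against the two steel posts, with the foot's spring about half squeezed and never bottomed out, and let go of the tab. Then flip the red cam lever over centre, all the way down, so that the rod is locked like that. Leave the other things on the bench where they are.

Things in the scene. Friction and masses are not known exactly. Their poses are not given: they have to be found in the camera images.
- clamp: Fixed aluminium rod clamp, 60 long x 56 wide x 92 mm tall, on a steel base 90 x 100 x 12 mm. Origin at the middle of its underside on the bench; its x axis is the direction in which the rod slides towards the box (level), y sideways, z up. The rod runs along the line y = 0 at a height of 40 mm.
- rod: Sliding 16 mm steel rod with an upright black tab at its rear: 14 mm thick along the rod, 36 wide, from 31 to 97 mm above the bench. Origin in the tab's middle, 70 mm above the bench; x along the rod, towards the box. Slides 100 mm along the clamp's x, from 175 mm behind the clamp. Dry drag of about 10 N (more when moved fast): it stays where left while the foot pushes back less than that.
- rod_front (a point): Front end of the bare rod, on its centre line, 216 mm ahead of the tab. From it a screw carries a round black spring foot, 34 mm across. The foot's face stands 18 to 44 mm ahead of this point with the spring free, as the screw happens to be set: not measured, only to be felt or seen. The spring gives 1.2 N per mm and bottoms out hard at 10 mm (12 N); half squeezed is 5 mm, 6 N.
- box: Loose open die-cast aluminium junction box with terminal blocks inside, 110 mm along its x axis, 150 mm along y, 55 mm tall, about 0.35 kg (varies; it takes 1 to 3 N to slide it). Origin at the middle of its underside. It stands between the foot and the posts, a little askew; its -x wall faces the foot, its +x wall the posts.
- posts: Two fixed upright steel posts, 40 mm in diameter, 70 mm tall, 96 mm apart centre to centre along y, on one flat foot plate. Origin on the bench, midway between the posts, on the line that touches their faces towards the box (the foot plate, 6 mm high, also starts at this line); x axis points away from the clamp. With the box home its origin is 55 mm before this origin.
- lever (a joint): Angle of the red cam lever: 0 upright (open), growing as it swings forward and down over the rod, towards the box, about a level axis (the clamp's y axis); 1.6 is fully down, lying level, at its stop (rod locked, cannot slide). Dead centre is at 1.32: past it the lever snaps down by itself and stays; let go before that, it springs back towards upright.
- lever_pivot (a point): Pivot of the lever, on the clamp, 80 mm above the bench over the clamp's origin; orientation as the clamp's. Turning the lever squeezes a pad onto the rod: the resistance starts at about 0.1 rad, is greatest near 0.65 rad (0.5 N m, about 7 N at 75 mm from the pivot) and falls to nothing at dead centre.
- lever_tip (a point): Point on the red lever's centre line 90 mm from the pivot, 16 mm short of its rounded end. The lever arm is 20 mm wide and 8 mm thick; this point's z axis runs outwards along the lever.
- meter: Yellow and black multimeter, 85 x 180 x 40 mm, lying on the bench; leave alone. Origin at the middle of its underside.
- gland_a: Brass cable gland, 26 mm across, 38 mm tall, standing beside the clamp on its +y side; leave alone. Origin under its centre.
- gland_b: Brass cable gland like the other, on the clamp's -y side; leave alone. Origin under its centre.
- driver: Orange-handled screwdriver, 170 mm long, lying beside the rod; leave alone. Origin under its middle.
- spare_post: Loose spare steel post, 40 mm in diameter, 64 mm tall; leave alone. Origin under its centre.
- spanner: Steel spanner, 160 mm long, lying on the bench; leave alone. Origin under its middle.
- screw_tray: Blue divided screw tray, 120 x 160 x 35 mm; leave alone. Origin under its centre.

How it is judged (in metres and radians):
On the way, in this order (a step that is already met when the one before it is completed fails the run):
1. with the lever still up, the spring foot presses the box home against the posts (contact force between rod and box above 3 N and x of box in the frame of posts above -0.0575 m and value of joint lever below 0.5 rad), for 0.3 s.
2. with the tab let go, the lever is flipped over centre and fully down (value of joint lever above 1.5 rad and contact force between the fingers and rod below 0.5 N), for 0.2 s.
At the end, for the whole second after the job is handed in: The lever is down past 1.5 rad, the spring foot still presses the box with 3.5 to 9 N (2.9 to 7.5 mm of squeeze), and the box stands flat and still, within 2.5 mm and 0.05 rad of flush against the posts (value of joint lever above 1.5 rad and contact force between rod and box between 3.5 and 9 N and x of box in the frame of posts above -0.0575 m and angle between the x axis of box and the x axis of posts, either way round below 0.05 rad and angle between box's own z axis and vertical below 0.05 rad and linear speed of box below 0.01 m/s); the robot touches nothing.
It fails at once if the foot's spring is bottomed out on the box (more than 15 N) (contact force between rod and box above 15 N).
It fails at once if one of the other things on the bench is disturbed (moved more than 30 mm) (distance of any of meter, gland_a, gland_b, driver, spare_post, spanner, screw_tray from where it was at the start of the episode above 0.03 m).
It also fails if it takes over 58 s, if anything falls off the work surface, if the arm or the gripper's body presses on something with over 40 N, if the wrist force passes 120 N, or if a joint passes its speed limit or range.

## Working session

There is one attempt and no reset: what is moved stays moved. The work goes in short steps, each a Python script; the robot and the scene stay as the last script left them, time stands still between calls to the robot, and variables do not carry over. Pictures are saved under pics/ and viewed, and the job is handed in when it is done.

```bash
ls; mkdir -p pics; python3 - <<'E'
from plant import bot
import cv2
for n in ["side","top","wrist"]:
    s=bot.read_state()
    im=bot.camera(n); cv2.imwrite(f"pics/{n}0.png",im[:,:,::-1])
    print(n,bot.get_calibration(n))
print(s)
E
```

```text
pics
side {'fx': 517.001600181615, 'fy': 517.001600181615, 'cx': 319.8978511519047, 'cy': 210.54338299459454, 'view': array([[ 7.26385039e-01, -6.87284222e-01, -2.27456969e-03,
        -3.86647565e+02],
       [ 3.81868804e-01,  4.00837944e-01,  8.32769572e-01,
        -3.10296015e+02],
       [-5.71437653e-01, -6.05779945e-01,  5.53615089e-01,
        -1.12642129e+03],
       [ 0.00000000e+00,  0.00000000e+00,  0.00000000e+00,
         1.00000000e+00]])}
top {'fx': 395.2930255995698, 'fy': 395.2930255995698, 'cx': 317.4036344323623, 'cy': 199.6736555860534, 'view': array([[-2.83850961e-02, -9.99586477e-01, -4.60015143e-03,
         2.24669186e+00],
       [ 9.92895812e-01, -2.87264891e-02,  1.15467294e-01,
        -5.69911618e+02],
       [-1.15551691e-01, -1.28992086e-03,  9.93300631e-01,
        -1.29711960e+03],
       [ 0.00000000e+00,  0.00000000e+00,  0.00000000e+00,
         1.00000000e+00]])}
wrist {'fx': 283.46993149052093, 'fy': 283.46993149052093, 'cx': 313.76664385902353, 'cy': 202.46846928480025, 'T_tool_cam': array([[ 8.18414173e-04,  9.59315335e-01,  2.82335648e-01,
 
[... 251 characters left out ...]
0,
         1.00000000e+00]])}
{'t': 0.1, 'joint_pos': array([ 1.45511046e+00,  3.59311990e-01,  1.11438351e-02, -2.88436799e-04,
       -1.22410299e+00, -2.88103856e-01]), 'qvel': array([-0.00065545, -0.00315334,  0.00111226,  0.00138432, -0.00041831,
        0.00032234]), 'tau': array([-2.46845695e-03, -5.84163237e+01,  2.93749398e+01,  7.01562837e+00,
        1.01862982e-02, -4.32853369e-05]), 'tcp_pos': array([265.05657696, 620.25750611, 197.61925711]), 'eef_rot': array([ 9.79678245e-01, -2.00574114e-01, -7.16050665e-05,  7.46348555e-04]), 'contact_force': array([-0.81718306,  0.38011268, -0.11949852]), 'moment': array([-0.01360314,  0.06794571, -0.00312936]), 'width': 87.55398459933483}
```

View pics/side0.png

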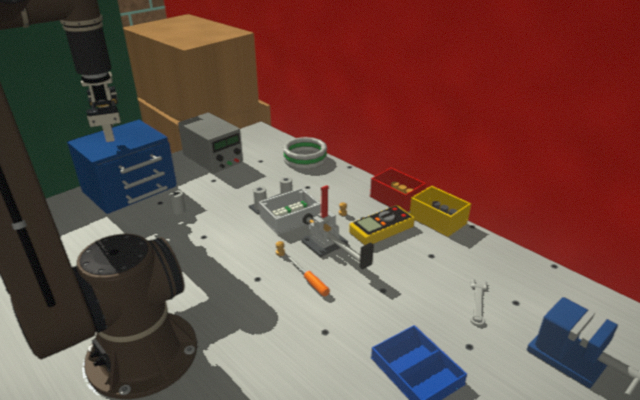

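View pics/top0.png

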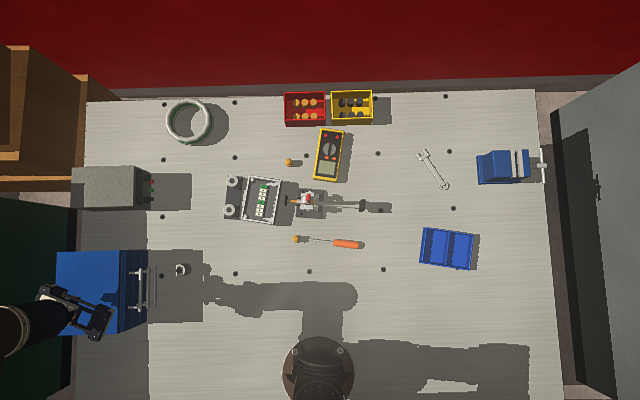

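View pics/wrist0.png

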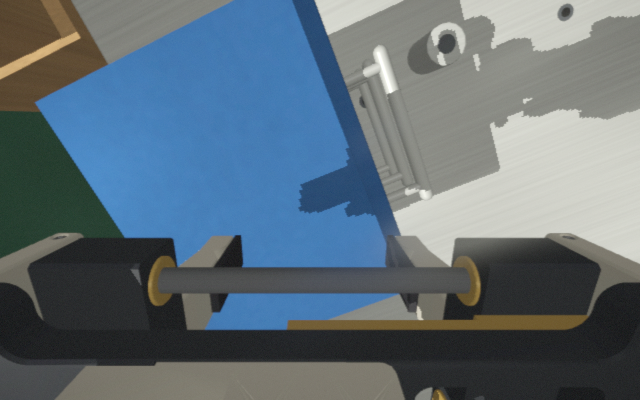

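The top view shows the clamp at about (310,203), the tab at about (362,206), the box at about (262,200) and the posts at about (231,182) and (229,212). The rod therefore slides towards world +y. Next I'll enlarge these areas.

```bash
cat > h.py <<'E'
import numpy as np, cv2
from scipy.spatial.transform import Rotation as R
def ray(cal,u,v,T=None):
    d=np.array([(u-cal['cx'])/cal['fx'],-(v-cal['cy'])/cal['fy'],-1.0])
    if T is None: T=np.linalg.inv(cal['view'])
    return T[:3,3],T[:3,:3]@d
def onz(cal,u,v,z,T=None):
    o,d=ray(cal,u,v,T); return o+d*(z-o[2])/d[2]
def proj(cal,p,T=None):
    V=cal['view'] if T is None else np.linalg.inv(T)
    c=V[:3,:3]@np.asarray(p,float)+V[:3,3]
    return np.array([cal['cx']+cal['fx']*c[0]/-c[2],cal['cy']-cal['fy']*c[1]/-c[2]])
def wristT(cal,s):
    T=np.eye(4);T[:3,:3]=R.from_quat(s['eef_rot']).as_matrix();T[:3,3]=s['tcp_pos'];return T@cal['T_tool_cam']
def crop(im,x0,y0,x1,y1,k,fn):
    c=cv2.resize(im[y0:y1,x0:x1],None,fx=k,fy=k,interpolation=cv2.INTER_CUBIC)
    cv2.imwrite(fn,c)
E
python3 - <<'E'
import cv2
from h import *
crop(cv2.imread('pics/top0.png'),210,150,410,260,4,'pics/topc.png')
crop(cv2.imread('pics/side0.png'),235,165,395,285,5,'pics/sidec.png')
E
```

```text
(no output)
```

View pics/topc.png

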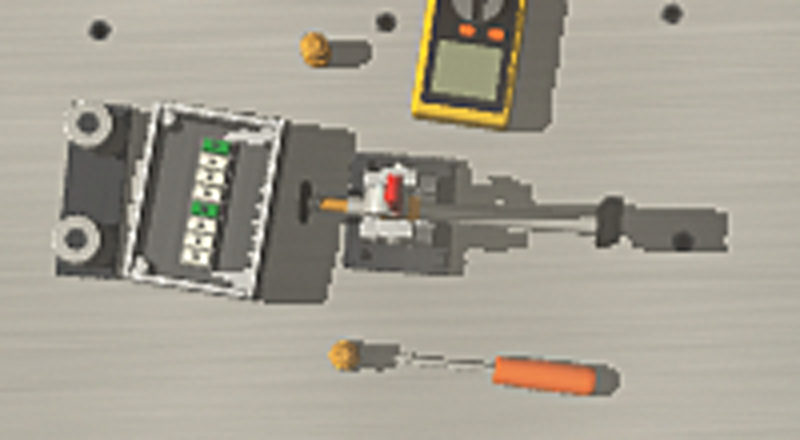

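View pics/sidec.png

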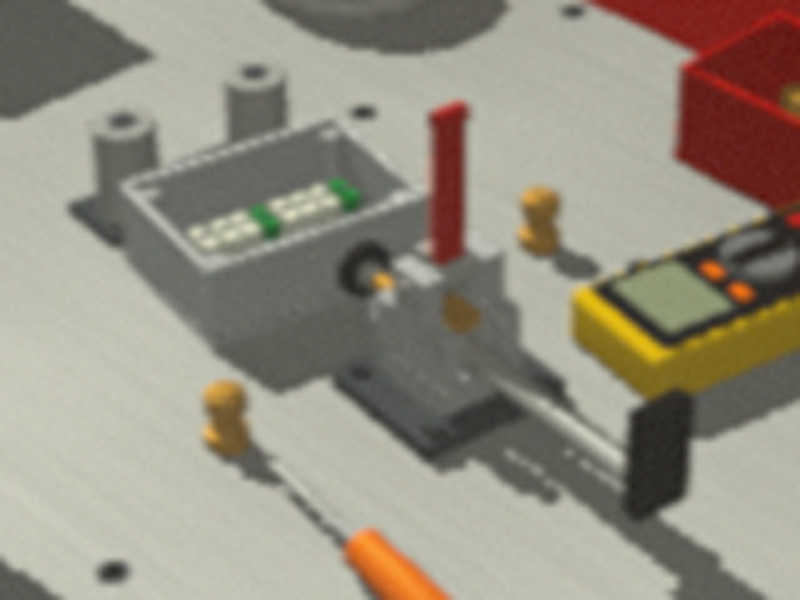

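```bash
python3 - <<'E'
from plant import bot
from h import *
c=bot.get_calibration('top')
f=lambda x,y,z:onz(c,210+x/4-.0,150+y/4,z)[:2].round(1)
A=f(88,123,70);B=f(75,239,70);print('posts',A,B,np.linalg.norm(A-B))
for p in [(157,103),(285,122),(253,297),(127,275)]: print('box',f(*p,55))
print('tab',f(610,222,97),f(603,199,97),f(605,245,97),f(622,203,97))
print('rod',f(500,212,48), f(360,205,48),'foot',f(305,202,57),f(305,185,40),f(305,221,40))
print('base',f(350,155,12),f(345,268,12),f(466,160,12),f(462,273,12))
print('lever top',f(392,185,186))
for n,p in dict(ga=(315,48),gb=(343,354)).items(): print(n,f(*p,36))
print('driver',f(400,358,15),f(610,380,15),'meter',f(415,115,40),f(508,125,40))
E
```

```text
posts [636.3 265.2] [540.7 276.1] 96.21938474132945
box [654.1 210.8]
box [634.9 104.4]
box [490.1 133.3]
box [511.2 236.7]
tab [ 539.4 -157.7] [ 558.  -152.8] [ 521.1 -152.9] [ 554.4 -167.9]
rod [555.2 -72.2] [564.4  43.9] foot [567.2  88.9] [583.5  90. ] [553.2  90.5]
base [611.9  53.1] [515.   59.6] [604.7 -46.2] [507.8 -39.8]
lever top [563.   13.4]
ga [701.   79.5]
gb [441.7  61.5]
driver [437.4  14.7] [ 414.  -161.4] meter [640.2  -3.8] [629.4 -81.8]
```

```bash
cat >> h.py <<'E'
def ori(d,sign):
    d=np.array([d[0],d[1],0.]);d/=np.linalg.norm(d)
    y=sign*d; z=np.array([0,0,-1.]); x=np.cross(y,z)
    return R.from_matrix(np.c_[x,y,z]).as_quat()
D=np.array([0.11,0.994,0]);D/=np.linalg.norm(D)
N=np.array([-D[1],D[0],0])  # clamp y axis
E
python3 - <<'E'
from plant import bot
from h import *
for s in (1,-1):
    print(s,bot.solve_ik([540,-158,320],ori(D,s)),bot.solve_ik([560,0,200],ori(N,s)))
bot.line_to([265,620,320])
js=[bot.solve_ik([540,-158,320],ori(D,s)) for s in (1,-1)]
q=[s for s,j in zip((1,-1),js) if j is not None]
best=min(q,key=lambda s:abs(js[0 if s==1 else 1][5]))
print('sign',best)
bot.move_ptp([540,-158,320],ori(D,best)); 
s=bot.read_state(); print(s['t'],s['tcp_pos'],s['joint_pos'],s['contact_force'],s['eef_rot'])
im=bot.camera('wrist'); cv2.imwrite('pics/w1.png',im[:,:,::-1]); np.savez('w1.npz',**s)
E
```

```text
1 [ 0.0632192   0.11773998 -0.03403689  0.         -1.41901946 -1.74423105] [ 0.34957655  0.16924305 -0.24280027  0.         -1.15875301 -0.45979208]
-1 [ 0.0632192   0.11773998 -0.03403689  0.         -1.41901946  1.3973616 ] [ 0.34957655  0.16924305 -0.24280027  0.         -1.15875301  2.68180058]
sign -1
4.0083 [ 540.28015036 -157.43579838  319.92746571] [ 6.42068974e-02  1.18000400e-01 -3.38711281e-02 -5.66025915e-05
 -1.41897706e+00  1.39710144e+00] [ 0.33717417  0.82379603 -0.28773439] [ 9.98501687e-01 -5.47209272e-02 -2.92678402e-05 -2.46767930e-05]
```

View pics/w1.png

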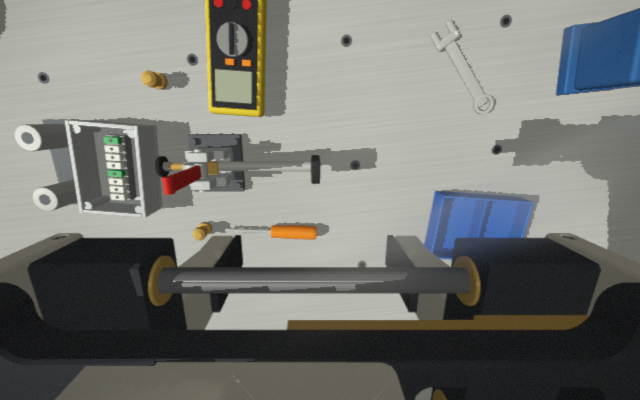

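The wrist view shows the tab top at about (316,169), the rod running left to the clamp at (215,163), the foot at (162,166), and the box spanning x 68–160. I'll enlarge it and measure.

```bash
python3 - <<'E'
from plant import bot
from h import *
im=cv2.imread('pics/w1.png')
crop(im,10,110,170,230,5,'pics/w1b.png')
crop(im,145,120,335,220,4,'pics/w1a.png')
c=bot.get_calibration('wrist'); T=wristT(c,np.load('w1.npz'))
print(proj(c,[540,-158,97],T))
E
```

```text
[313.27757438 173.79327914]
```

View pics/w1b.png

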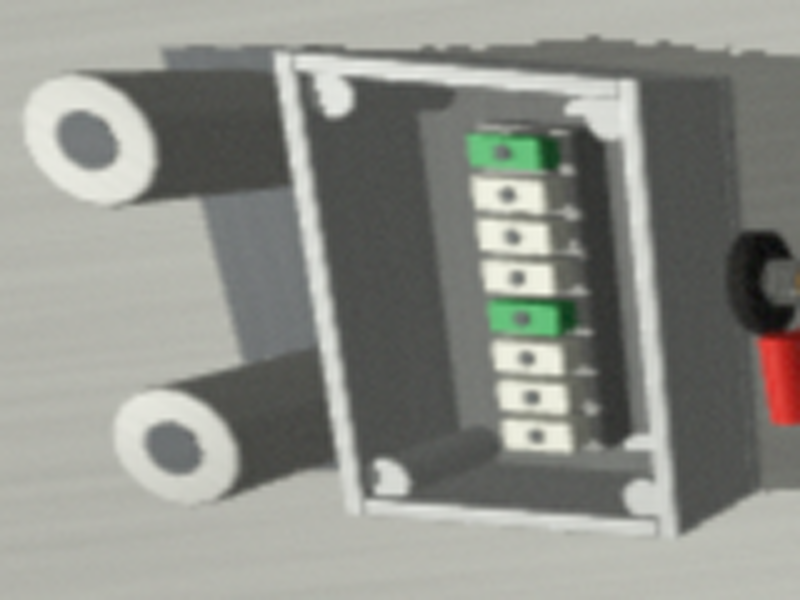

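View pics/w1a.png

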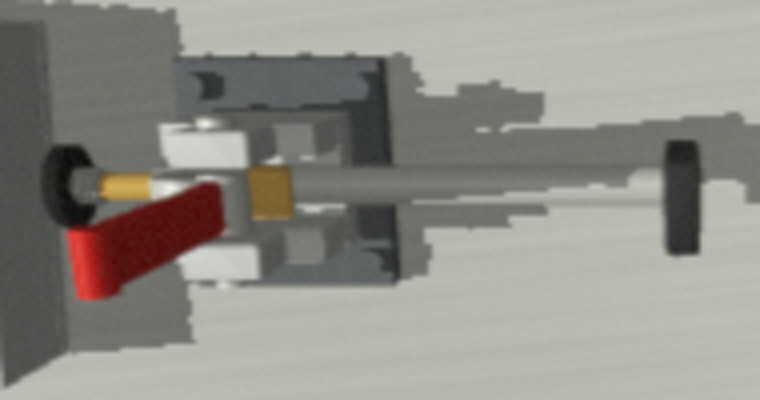

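```bash
python3 - <<'E'
from plant import bot
from h import *
c=bot.get_calibration('wrist'); s=np.load('w1.npz'); T=wristT(c,s)
a=lambda x,y,z:onz(c,145+x/4,120+y/4,z,T)[:2].round(1)
b=lambda x,y,z:onz(c,10+x/5,110+y/5,z,T)[:2].round(1)
print('tab',a(667,142,97),a(700,142,97),a(665,254,97),a(699,254,97))
print('clamp rod front/back',a(110,187,40),a(640,190,40))
A=b(90,140,70);B=b(176,447,70);print('posts',A,B,np.linalg.norm(A-B),'dir',np.array([-(A-B)[1],(A-B)[0]])/96)
for p in [(285,60),(630,85),(672,530),(355,508)]: print('box',b(*p,55))
print('foot',a(45,180,40),a(70,148,40),a(75,226,40))
print('base',a(175,58,12),a(385,60,12),a(400,283,12),)
print('lever tip',a(80,265,186),a(215,210,80))
print('screw',a(75,186,40),a(155,186,40))
E
```

```text
tab [ 566.6 -158.7] [ 565.3 -170.5] [ 525.9 -153.5] [ 524.6 -165.9]
clamp rod front/back [566.3  72.8] [ 541.3 -144.4]
posts [635.4 261.8] [540.3 272. ] 95.64543899214434 dir [0.10625  0.990625]
box [652.6 208. ]
box [634.  105.5]
box [491.7 132.6]
box [510.8 235.6]
foot [572.   98.6] [583.7  85. ] [551.9  91.3]
base [614.   46.2] [603.6 -42.1] [506.8 -31.2]
lever tip [560.8  11.9] [557.7  14.8]
screw [568.3  87. ] [564.7  54.2]
```

Top and wrist cameras agree to within 4 mm: tab at about (541,-160), rod direction about (0.113,0.994), posts 95.6–96.2 mm apart. Now I'll descend and grip the tab.

```bash
sed -i 's/^D=np.array.*/D=np.array([0.113,0.9936,0]);D\/=np.linalg.norm(D)/' h.py; python3 - <<'E'
from plant import bot
from h import *
o=ori(D,-1)
bot.line_to([541,-161,130],200,o); 
bot.line_to([541,-161,62],100); bot.pause(.2)
s=bot.read_state(); print(s['t'],s['tcp_pos'],s['contact_force'].round(2),s['moment'].round(2))
bot.move_gripper(10,25)
s=bot.read_state(); print(s['t'],s['tcp_pos'],s['contact_force'].round(2),s['moment'].round(2),s['width'])
bot.pause(.2)
s=bot.read_state(); print(s['t'],s['tcp_pos'],s['contact_force'].round(2),s['width'])
im=bot.camera('wrist'); cv2.imwrite('pics/w2.png',im[:,:,::-1])
E
```

```text
6.1917 [ 541.51932535 -160.98888101   62.73482177] [-0.16 -0.75  0.69] [-0.01 -0.02 -0.07]
7.35 [ 541.13269067 -160.40565783   62.00714769] [-0.3   5.53  0.58] [2.02 0.05 0.09] 13.464319499865494
7.55 [ 541.07119047 -160.39337888   61.95851585] [0.7  6.45 0.81] 13.527299300281989
```

View pics/w2.png

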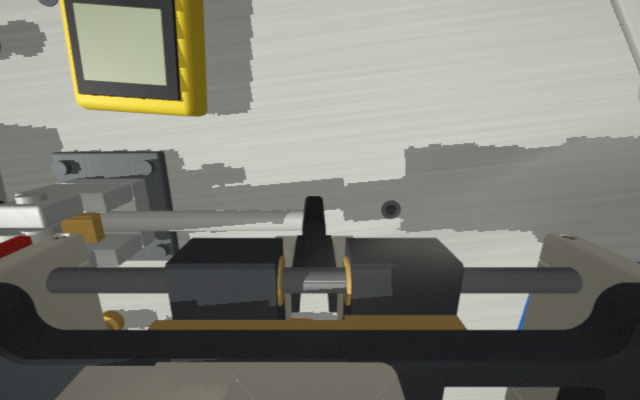

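```bash
cat >> h.py <<'E'
P0=np.array([541,-161,62.])
def push(bot,a,b,step,v,fmax):
    n=int(round((b-a)/step)); out=[]
    for i in range(1,n+1):
        t=a+i*step
        bot.line_to((P0+D*t).tolist(),v)
        s=bot.read_state(); f=-s['contact_force']@D
        act=(s['tcp_pos']-P0)@D
        out.append((t,act,f)); print(f"{s['t']:.2f} {t:.1f} act {act:.2f} F {f:.2f} lat {s['contact_force']@N:.2f}")
        if f>fmax: print('STOP');break
E
python3 - <<'E'
from plant import bot
from h import *
push(bot,0,20,2,20,19)
E
```

```text
7.85 2.0 act 1.30 F 4.35 lat -0.87
8.10 4.0 act 2.88 F 6.84 lat -1.99
8.35 6.0 act 4.70 F 7.82 lat -1.56
8.60 8.0 act 6.60 F 8.90 lat -1.32
8.85 10.0 act 8.60 F 7.49 lat -2.55
9.10 12.0 act 10.59 F 9.31 lat -2.29
9.35 14.0 act 12.58 F 7.52 lat -0.61
9.60 16.0 act 14.55 F 8.78 lat -0.81
9.85 18.0 act 16.55 F 8.62 lat -2.17
10.10 20.0 act 18.56 F 8.19 lat -1.59
```

```bash
python3 - <<'E'
from plant import bot
from h import *
for i in range(4):
    s=bot.read_state(); print(s['t'],-s['contact_force']@D, s['tau'][:3])
push(bot,20,40,2,20,16)
im=bot.camera('side'); crop(im[:,:,::-1],235,165,395,285,5,'pics/s3.png')
im=bot.camera('top'); crop(im[:,:,::-1],210,150,410,260,4,'pics/t3.png')
E
```

```text
10.1 8.192593122632509 [  4.62205276 -49.12878156  24.30813611]
10.1 8.192593122632509 [  4.62205276 -49.12878156  24.30813611]
10.1 8.192593122632509 [  4.62205276 -49.12878156  24.30813611]
10.1 8.192593122632509 [  4.62205276 -49.12878156  24.30813611]
10.35 22.0 act 20.56 F 8.70 lat -1.53
10.60 24.0 act 22.55 F 9.08 lat -2.37
10.85 26.0 act 24.52 F 8.54 lat -1.52
11.10 28.0 act 26.36 F 9.76 lat -1.16
11.35 30.0 act 28.23 F 9.86 lat -2.54
11.60 32.0 act 30.20 F 11.13 lat -1.39
11.85 34.0 act 32.16 F 11.07 lat -2.20
12.10 36.0 act 34.16 F 10.39 lat -1.25
12.35 38.0 act 36.16 F 10.56 lat -3.09
12.60 40.0 act 38.15 F 10.22 lat -2.86
```

View pics/s3.png

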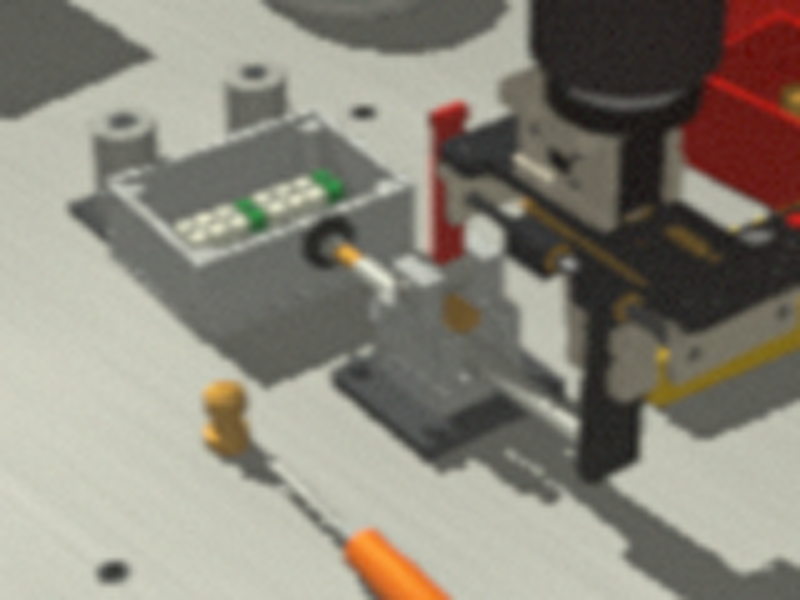

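View pics/t3.png

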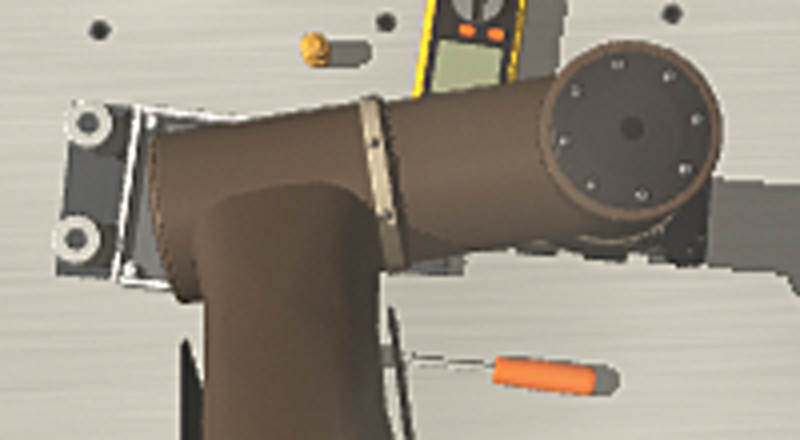

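Contact came at about 24.5 mm of travel, and the box slides with about 2 N. The servo lag works as a cleaner force gauge: 1.44 mm under drag alone, about 5.9 N/mm. Pushing on.

```bash
cat >> h.py <<'E'
def push2(bot,a,b,step,v,lagmax):
    t=a
    while t<b-1e-6:
        t+=step
        bot.line_to((P0+D*t).tolist(),v)
        s=bot.read_state(); f=-s['contact_force']@D; act=(s['tcp_pos']-P0)@D
        print(f"{s['t']:.2f} {t:.1f} act {act:.2f} lag {t-act:.2f} F {f:.2f}")
        if t-act>lagmax: print('STOP');break
E
python3 - <<'E'
from plant import bot
from h import *
push2(bot,40,60,1,10,2.15)
E
```

```text
12.95 41.0 act 39.05 lag 1.95 F 11.96
13.20 42.0 act 40.04 lag 1.96 F 10.86
13.45 43.0 act 41.01 lag 1.99 F 11.50
13.70 44.0 act 42.00 lag 2.00 F 10.96
13.95 45.0 act 43.00 lag 2.00 F 11.83
14.20 46.0 act 43.99 lag 2.01 F 10.96
14.45 47.0 act 44.99 lag 2.01 F 11.16
14.70 48.0 act 46.02 lag 1.98 F 11.01
14.95 49.0 act 47.01 lag 1.99 F 10.97
15.20 50.0 act 47.99 lag 2.01 F 10.17
15.45 51.0 act 48.99 lag 2.01 F 11.14
15.70 52.0 act 50.00 lag 2.00 F 10.89
15.95 53.0 act 50.96 lag 2.04 F 11.69
16.20 54.0 act 51.84 lag 2.16 F 12.77
STOP
```

```bash
python3 - <<'E'
from plant import bot
from h import *
push2(bot,54,62,1,10,2.5)
im=bot.camera('side'); crop(im[:,:,::-1],235,165,395,285,5,'pics/s4.png')
im=bot.camera('top'); crop(im[:,:,::-1],210,150,410,260,4,'pics/t4.png')
im=bot.camera('wrist'); cv2.imwrite('pics/w4.png',im[:,:,::-1])
E
```

```text
16.45 55.0 act 52.69 lag 2.31 F 13.41
16.70 56.0 act 53.51 lag 2.49 F 14.08
16.95 57.0 act 54.35 lag 2.65 F 14.75
STOP
```

View pics/s4.png

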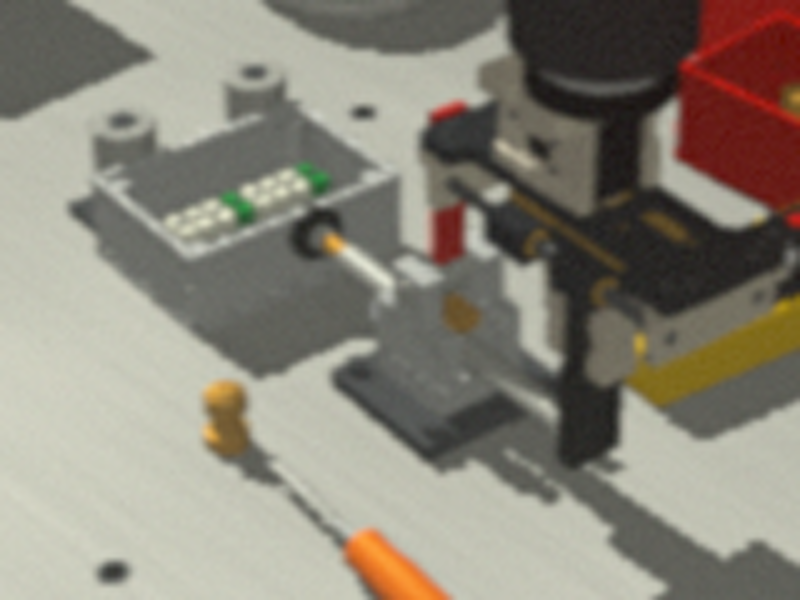

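View pics/t4.png

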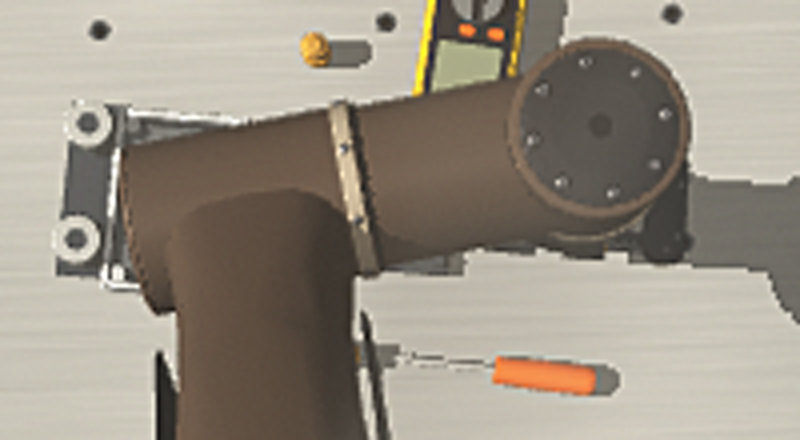

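The box is home: force now climbs at spring rate, about 6 N. I'll relax the servo bias, release and lift clear.

```bash
python3 - <<'E'
from plant import bot
from h import *
def st(): 
    s=bot.read_state(); print(f"{s['t']:.2f} act {(s['tcp_pos']-P0)@D:.2f} F {-s['contact_force']@D:.2f} w {s['width']:.2f}")
bot.pause(.2); st()
bot.line_to((P0+D*54.5).tolist(),10); st(); bot.pause(.2); st()
bot.move_gripper(40); st()
bot.line_to((P0+D*52+[0,0,50]).tolist(),100); st()
bot.line_to((P0+D*-20+[0,0,180]).tolist(),250); st()
im=bot.camera('side'); crop(im[:,:,::-1],235,165,395,285,5,'pics/s5.png')
s=bot.read_state();np.savez('w5.npz',**s)
im=bot.camera('wrist'); cv2.imwrite('pics/w5.png',im[:,:,::-1])
E
```

```text
17.30 act 54.33 F 14.79 w 13.89
17.70 act 54.29 F 2.34 w 13.64
17.90 act 54.28 F 4.66 w 14.13
18.58 act 54.52 F 0.52 w 39.93
19.23 act 52.01 F -0.18 w 40.08
19.98 act -19.95 F 0.32 w 40.18
```

View pics/s5.png

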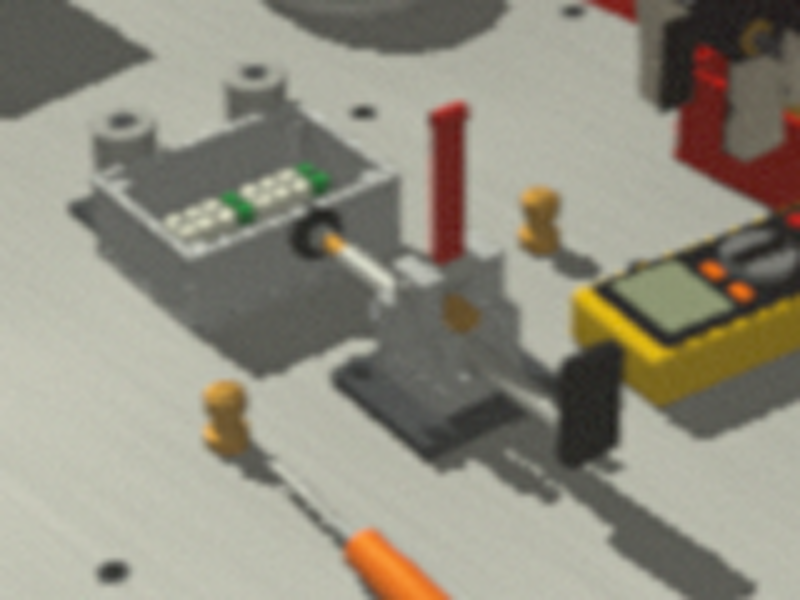

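View pics/w5.png

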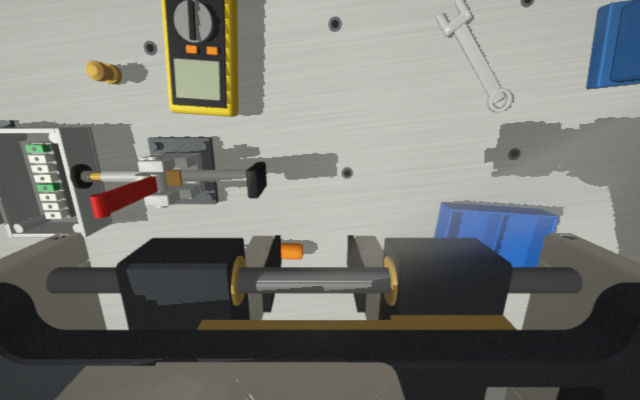

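```bash
python3 - <<'E'
from plant import bot
from h import *
c=bot.get_calibration('side')
for p in [(561,13,186),(563,13,186)]: print((proj(c,p)-[235,165])*5)
w=bot.get_calibration('wrist');T=wristT(w,np.load('w5.npz'))
print(proj(w,(561,13,186),T),proj(w,(561,13,80),T))
for s in (1,-1):
  q=ori(N,s); print(s,[bot.solve_ik(p,q) for p in ([556,-20,230],[569,85,84])])
E
python3 - <<'E'
import cv2;from h import *
crop(cv2.imread('pics/w5.png'),60,120,280,230,3,'pics/w5c.png')
E
```

```text
[446.4723842 105.2672094]
[449.22935286 103.91150783]
[ 92.64641668 207.4439984 ] [156.23702556 181.73728799]
1 [array([ 0.31600721,  0.14414179, -0.20368387,  0.        , -1.22297067,
       -0.42924852]), array([ 0.48817818,  0.29679179, -0.36243265,  0.        , -0.91157189,
       -0.60141949])]
-1 [array([ 0.31600721,  0.14414179, -0.20368387,  0.        , -1.22297067,
        2.71234414]), array([ 0.48817818,  0.29679179, -0.36243265,  0.        , -0.91157189,
        2.54017316])]
```

View pics/w5c.png

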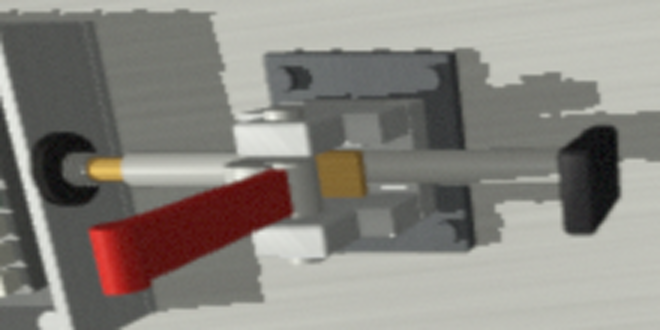

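```bash
cat >> h.py <<'E'
PV=np.array([561.5,13,80.])
def lev(th,r=78,h=9.5):
    return PV+D*(r*np.sin(th)-4*np.cos(th)-h)+np.array([0,0,r*np.cos(th)+4*np.sin(th)])
E
python3 - <<'E'
from plant import bot
from h import *
def st(a=''):
    s=bot.read_state(); f=s['contact_force']; print(a,f"{s['t']:.2f} tcp {s['tcp_pos'].round(1)} fD {f@D:.2f} fN {f@N:.2f} fz {f[2]:.2f}")
o=ori(N,1)
bot.move_gripper(0,20)
p=lev(0)-D*35; p[2]=240
bot.move_ptp(p.tolist(),o); st('hover')
p[2]=lev(0)[2]; bot.line_to(p.tolist(),150); st()
bot.line_to((lev(0)-D*4).tolist(),80); st('near')
im=bot.camera('side'); crop(im[:,:,::-1],235,165,395,285,5,'pics/s6.png')
bot.line_to(lev(.1).tolist(),40); st(.1)
bot.line_to(lev(.2).tolist(),60); st(.2)
im=bot.camera('side'); crop(im[:,:,::-1],235,165,395,285,5,'pics/s7.png')
E
```

```text
hover 22.52 tcp [556.  -35.3 240. ] fD -0.22 fN 0.53 fz 0.32
 23.23 tcp [556.6 -35.4 158.7] fD 0.58 fN -1.09 fz 1.02
near 23.77 tcp [559.6  -3.8 158.1] fD -0.78 fN 0.36 fz -0.08
0.1 24.26 tcp [561.    7.6 158.1] fD -0.57 fN 0.24 fz 1.08
0.2 24.54 tcp [561.9  15.5 157.4] fD -0.80 fN 1.05 fz 2.78
```

View pics/s7.png

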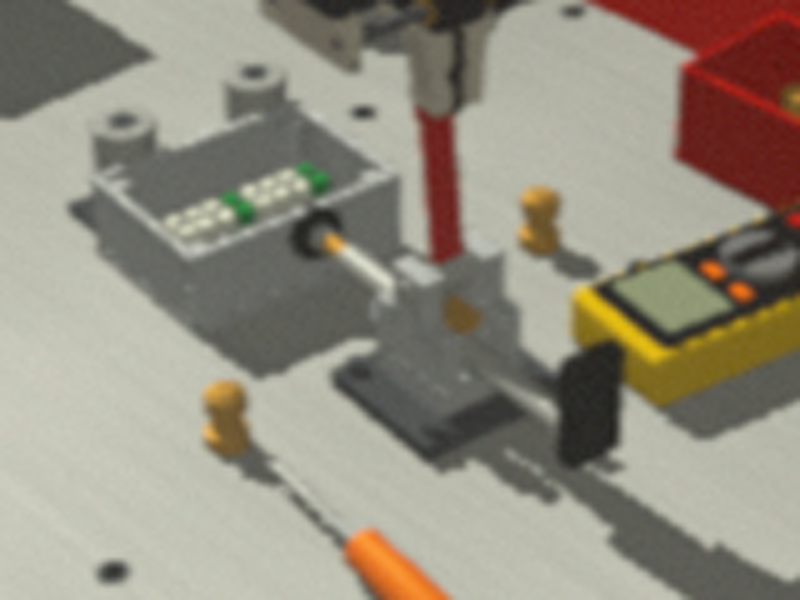

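The fingers are behind the lever, centred on it, and it's tilting forward. Continuing along the arc.

```bash
python3 - <<'E'
from plant import bot
from h import *
def st(a=''):
    s=bot.read_state(); f=s['contact_force']; print(a,f"{s['t']:.2f} tcp {s['tcp_pos'].round(1)} fD {f@D:.2f} fN {f@N:.2f} fz {f[2]:.2f}")
for th in np.arange(.35,1.56,.1):
    bot.line_to(lev(th).tolist(),60); st(round(th,2))
im=bot.camera('side'); crop(im[:,:,::-1],235,165,395,285,5,'pics/s8.png')
E
```

```text
0.35 24.93 tcp [563.3  26.8 155.4] fD 0.66 fN 2.16 fz 8.31
0.45 25.22 tcp [564.2  34.3 153.4] fD 1.50 fN 4.94 fz 12.09
0.55 25.50 tcp [565.2  41.7 150.8] fD 3.55 fN 8.52 fz 17.80
0.65 25.78 tcp [566.3  49.2 147.6] fD 6.91 fN 12.27 fz 23.93
0.75 26.07 tcp [567.3  56.6 143.6] fD 11.04 fN 14.89 fz 29.74
0.85 26.35 tcp [568.3  63.8 139. ] fD 16.71 fN 18.96 fz 33.74
0.95 26.63 tcp [570.3  69.9 133.5] fD 20.00 fN 15.63 fz 31.91
1.05 26.92 tcp [572.3  74.4 127. ] fD 15.22 fN 6.48 fz 23.72
1.15 27.20 tcp [568.7  72.9 115.9] fD -0.75 fN -0.20 fz 5.00
1.25 27.48 tcp [568.9  75.6 108.4] fD -1.27 fN -2.40 fz 4.92
1.35 27.77 tcp [568.9  78.  100.9] fD -0.51 fN -1.22 fz 3.45
1.45 28.05 tcp [568.7  79.8  93.2] fD -0.02 fN -0.53 fz 2.13
1.55 28.33 tcp [568.6  80.7  85.2] fD 0.86 fN 0.09 fz 0.27
```

View pics/s8.png

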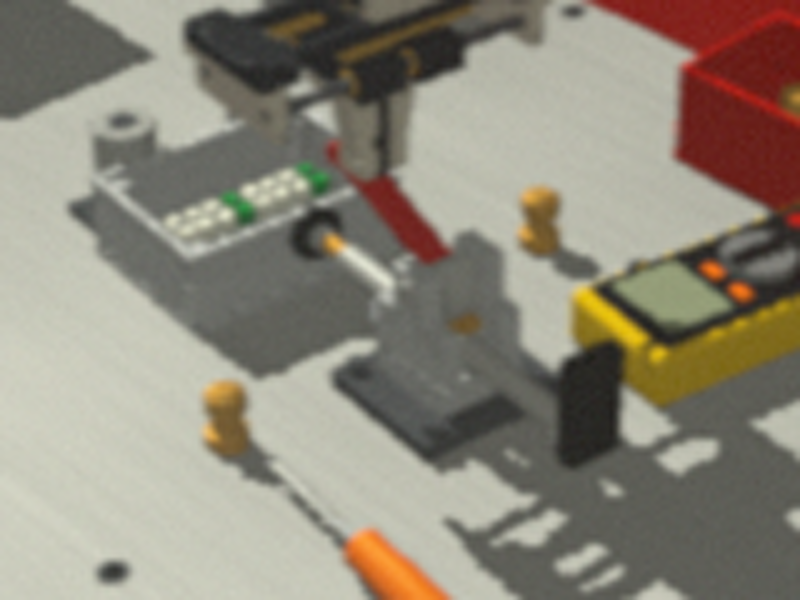

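The forces peaked at about 34 N mid-arc, then fell after dead centre. I'll lift straight up and check the lever, tab, box and foot.

```bash
python3 - <<'E'
from plant import bot
from h import *
p=lev(1.55); p[2]=140; bot.line_to(p.tolist(),100)
p=p-D*60;p[2]=330; bot.line_to(p.tolist(),250)
im=bot.camera('side'); crop(im[:,:,::-1],235,165,395,285,5,'pics/s9.png')
s=bot.read_state();print(s['t'],s['contact_force']);np.savez('w9.npz',**s)
im=bot.camera('wrist'); cv2.imwrite('pics/w9.png',im[:,:,::-1])
E
```

```text
30.075 [ 0.09185119 -0.18208697 -0.73819009]
```

View pics/s9.png

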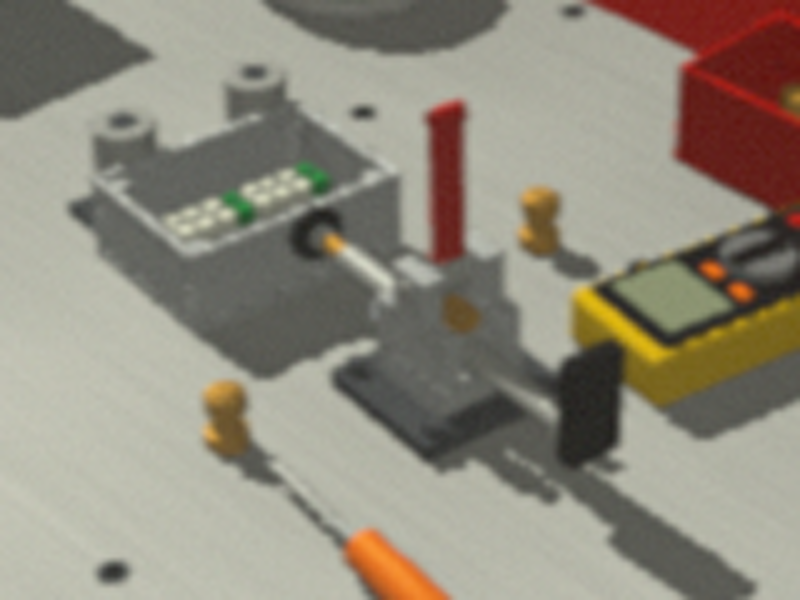

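View pics/w9.png

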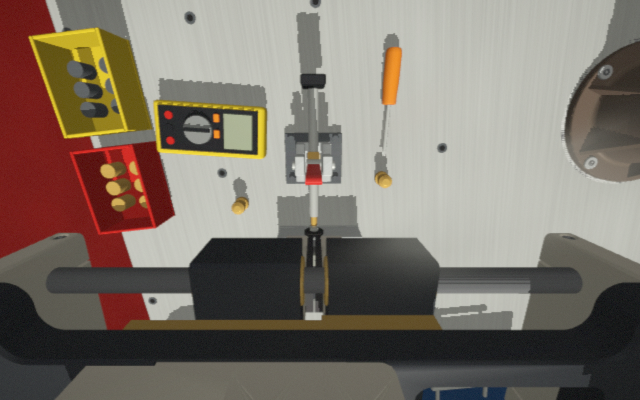

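```bash
python3 - <<'E'
from plant import bot
from h import *
c=bot.get_calibration('side')
for th in (0,.8,1.0,1.1,1.2,1.3,1.4,1.6):
    p=PV+D*106*np.sin(th)+[0,0,106*np.cos(th)]
    print(th,((proj(c,p)-[235,165])*5).round(), ((proj(c,PV)-[235,165])*5).round())
p=lev(1.55);print(((proj(c,p)-[235,165])*5).round())
E
python3 -c "
import cv2
a=cv2.imread('pics/s8.png')[100:300,250:480];cv2.imwrite('pics/s8z.png',cv2.resize(a,None,fx=3,fy=3))
a=cv2.imread('pics/w9.png')[60:240,220:400];cv2.imwrite('pics/w9z.png',cv2.resize(a,None,fx=3,fy=3))"
```

```text
0 [447. 105.] [447. 272.]
0.8 [363.  98.] [447. 272.]
1.0 [350. 114.] [447. 272.]
1.1 [345. 125.] [447. 272.]
1.2 [340. 136.] [447. 272.]
1.3 [337. 149.] [447. 272.]
1.4 [335. 163.] [447. 272.]
1.6 [335. 193.] [447. 272.]
[373. 208.]
```

View pics/s8z.png

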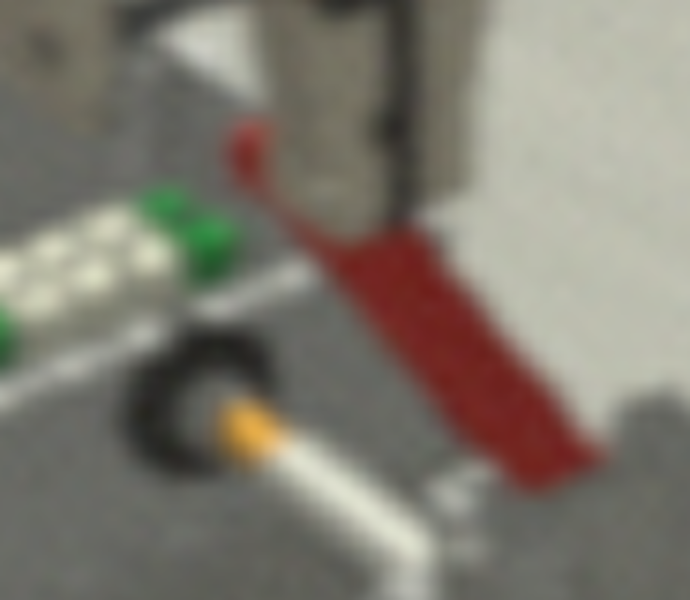

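View pics/w9z.png

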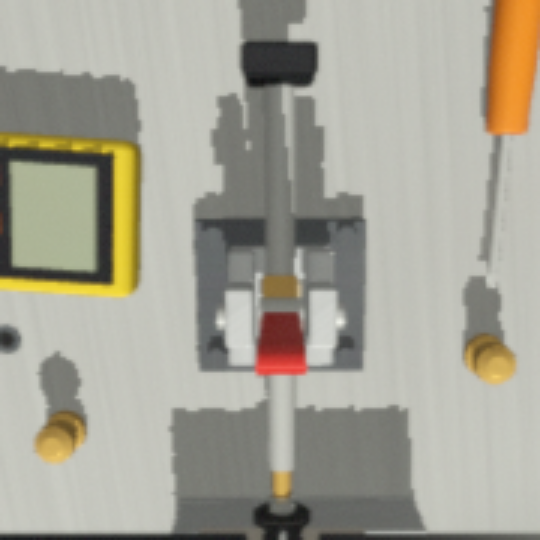

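```bash
python3 - <<'E'
from plant import bot
from h import *
c=bot.get_calibration('side')
f=lambda p:((proj(c,p)-[235,165])*5).round()
h=D*9.5
print('s6 tcp',f([559.6,-3.8,158.1]),'w/ corners',f(np.array([559.6,-3.8,158.1])-h-N*0),f(np.array([559.6,-3.8,158.1])-h+N*21),f(np.array([559.6,-3.8,158.1])-h-N*21))
print('s7 tcp',f([561.9,15.5,157.4]))
print('s8 tcp',f([568.6,80.7,85.2]))
print(bot.read_state()['width'])
E
python3 -c "
import cv2
a=cv2.imread('pics/s6.png')[0:280,330:560];cv2.imwrite('pics/s6z.png',cv2.resize(a,None,fx=2,fy=2))"
```

```text
s6 tcp [467. 164.] w/ corners [478. 172.] [446. 185.] [509. 159.]
s7 tcp [444. 149.]
s8 tcp [372. 210.]
-0.11745462899514689
```

View pics/s6z.png

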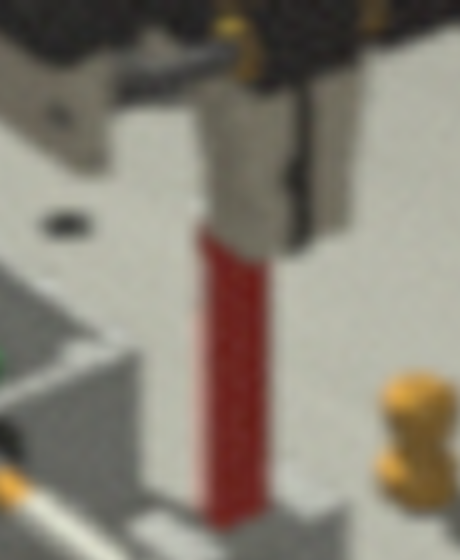

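```bash
python3 - <<'E'
from plant import bot
from h import *
c=bot.get_calibration('side')
f=lambda p:((proj(c,p)-[235,165])*5).round()
p=P0+D*54.35
for k in (-7,-17,-28): 
  for n in (10,-10): print(k,n,f(p+D*k+N*n), f(p+D*k+N*n+[0,0,20]))
print('tab top',f(p+[0,0,35]),'tab bottom',f(p-[0,0,31]))
E
python3 -c "
import cv2
a=cv2.imread('pics/s4.png')[180:480,480:720];cv2.imwrite('pics/s4z.png',cv2.resize(a,None,fx=2,fy=2))"
```

```text
-7 10 [581. 420.] [582. 389.]
-7 -10 [610. 406.] [612. 375.]
-17 10 [593. 430.] [595. 399.]
-17 -10 [623. 415.] [625. 384.]
-28 10 [607. 440.] [609. 409.]
-28 -10 [637. 426.] [639. 395.]
tab top [589. 352.] tab bottom [585. 453.]
```

View pics/s4z.png

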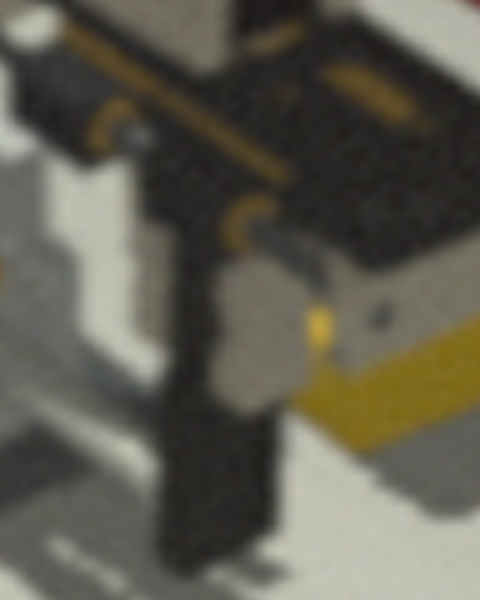

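Side view comparison: the visible fingertips end about 20 mm above the reported TCP. My arc therefore pressed on the lever's end and stopped at about 1.3 rad, so the lever sprang back. The tab, foot and box look unmoved. I'll repeat the arc 20 mm lower.

```bash
python3 - <<'E'
from plant import bot
from h import *
import sys
a=cv2.imread('pics/s5.png').astype(int);b=cv2.imread('pics/s9.png').astype(int)
d=np.abs(a-b).sum(2)[80:480,60:640]; print('diff>90 px:',(d>90).sum(), d.mean())
def st(a=''):
    s=bot.read_state(); f=s['contact_force']; print(a,f"{s['t']:.2f} tcp {s['tcp_pos'].round(1)} fD {f@D:.2f} fN {f@N:.2f} fz {f[2]:.2f}"); return f
dz=np.array([0,0,20.])
p=lev(0)-D*35; p[2]=240; bot.line_to(p.tolist(),250)
p[2]=lev(0)[2]-20; bot.line_to(p.tolist(),150)
bot.line_to((lev(0)-dz-D*4).tolist(),80); st('near')
for th in np.arange(.1,.72,.1):
    bot.line_to((lev(th)-dz).tolist(),60); f=st(round(th,2))
    if np.linalg.norm(f)>20: break
im=bot.camera('side'); crop(im[:,:,::-1],235,165,395,285,5,'pics/s10.png')
E
```

```text
diff>90 px: 211 8.113094827586206
near 32.08 tcp [559.5  -3.8 138. ] fD 0.17 fN -0.27 fz 0.37
0.1 32.42 tcp [560.9   7.6 138. ] fD -0.23 fN 0.10 fz -0.83
0.2 32.71 tcp [561.7  15.3 137.2] fD -1.54 fN 0.03 fz 0.15
0.3 32.99 tcp [562.5  22.6 135.7] fD -2.07 fN 0.91 fz 1.24
0.4 33.27 tcp [563.4  30.  133.5] fD -2.97 fN 1.27 fz 2.17
0.5 33.56 tcp [564.3  37.1 130.6] fD -2.58 fN 0.70 fz 4.20
0.6 33.84 tcp [565.2  44.  126.9] fD -3.01 fN 1.77 fz 5.20
0.7 34.12 tcp [566.1  50.6 122.6] fD -2.72 fN 1.68 fz 5.87
```

View pics/s10.png

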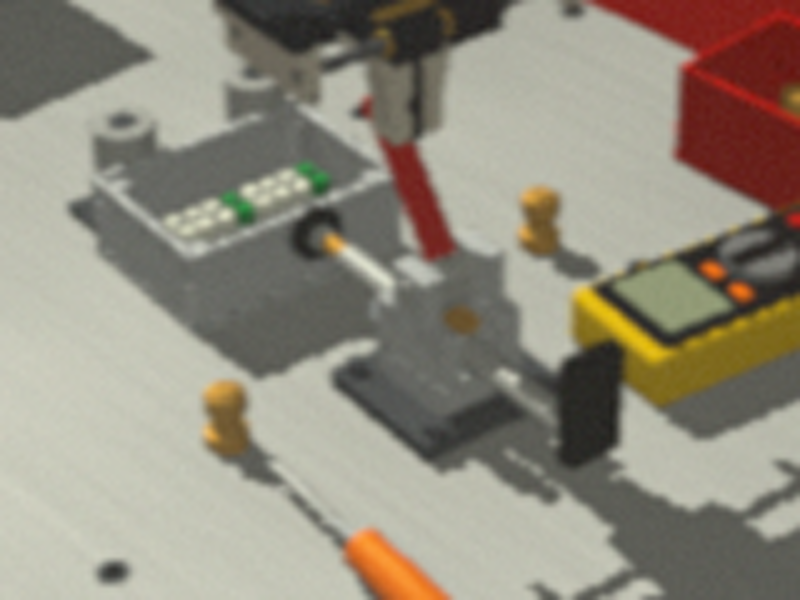

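Forces now match the expected lever reaction (about 6.5 N, back and up), so I'm continuing past dead centre.

```bash
python3 - <<'E'
from plant import bot
from h import *
def st(a=''):
    s=bot.read_state(); f=s['contact_force']; print(a,f"{s['t']:.2f} tcp {s['tcp_pos'].round(1)} fD {f@D:.2f} fN {f@N:.2f} fz {f[2]:.2f}"); return f
dz=np.array([0,0,20.])
for th in np.arange(.8,1.57,.1):
    bot.line_to((lev(th)-dz).tolist(),60); f=st(round(th,2))
    if np.linalg.norm(f)>22: break
p=lev(th)-dz
for k in (3,6):
    bot.line_to((p-[0,0,k]).tolist(),30); f=st(k)
    if f[2]>10: break
bot.line_to((p+[0,0,60]).tolist(),100)
im=bot.camera('side'); crop(im[:,:,::-1],235,165,395,285,5,'pics/s11.png')
E
```

```text
0.8 34.46 tcp [566.9  56.6 117.7] fD -1.61 fN 1.46 fz 5.68
0.9 34.74 tcp [567.7  62.3 112.1] fD -1.73 fN 1.98 fz 6.80
1.0 35.02 tcp [568.3  67.3 105.9] fD -0.93 fN 1.57 fz 4.59
1.1 35.31 tcp [568.9  71.4  99.3] fD 1.28 fN -0.25 fz 4.79
1.2 35.59 tcp [568.8  74.5  92.1] fD 0.42 fN -0.47 fz 3.88
1.3 35.88 tcp [568.4  76.9  84.4] fD 0.12 fN 0.02 fz 0.94
1.4 36.16 tcp [568.4  79.   76.7] fD -0.54 fN -0.60 fz 1.04
1.5 36.44 tcp [568.8  80.4  69. ] fD -0.14 fN 0.70 fz 0.63
3 36.69 tcp [569.1  80.5  66.3] fD -0.10 fN 0.18 fz -0.64
6 36.94 tcp [569.   80.5  63.3] fD 0.18 fN 0.38 fz -0.80
```

View pics/s11.png

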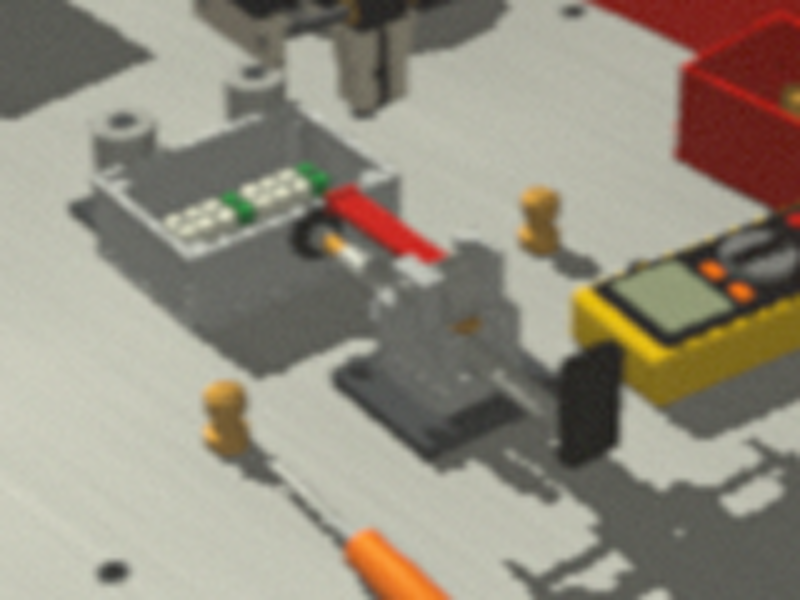

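The lever is down and stays: its end at (340,192) matches the 1.6 rad prediction of (335,193). I'll move clear for a last look at how square the box is.

```bash
python3 - <<'E'
from plant import bot
from h import *
s=bot.read_state(); p=s['tcp_pos'].copy(); p[2]=330; bot.line_to(p.tolist(),250)
bot.move_ptp([480,-280,330],ori(N,1))
im=bot.camera('top'); cv2.imwrite('pics/t12f.png',im[:,:,::-1]); crop(im[:,:,::-1],210,150,410,260,4,'pics/t12.png')
im=bot.camera('side'); crop(im[:,:,::-1],235,165,395,285,5,'pics/s12.png')
s=bot.read_state(); print(s['t'],s['contact_force'])
E
```

```text
40.2333 [-0.25374551  0.41675862  0.44020576]
```

View pics/t12.png

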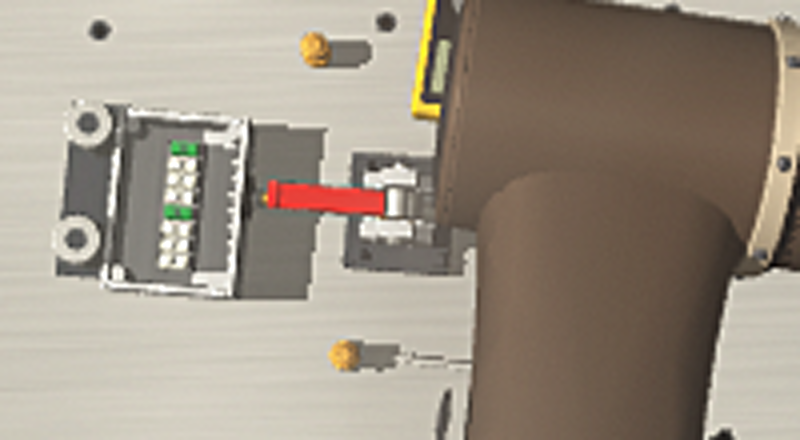

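View pics/s12.png

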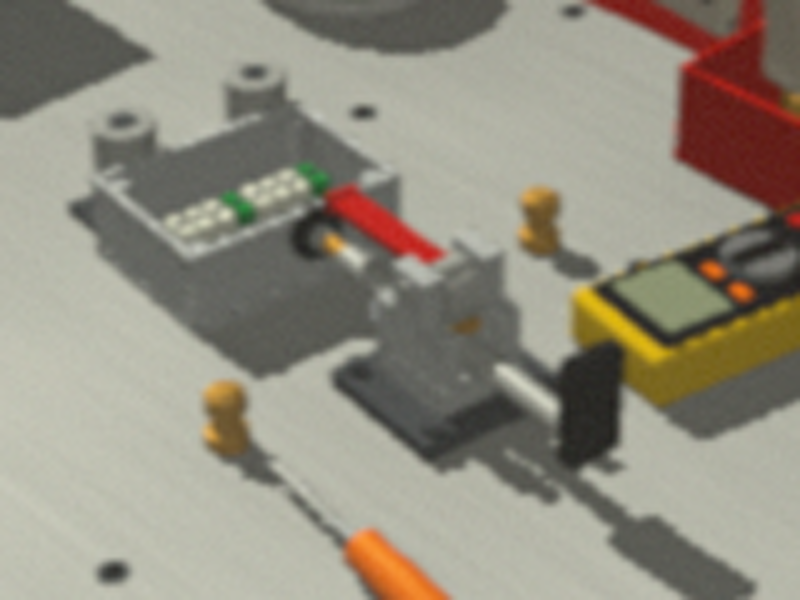

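```bash
python3 - <<'E'
from plant import bot
from h import *
im=cv2.imread('pics/t12f.png')
cv2.imwrite('pics/t12z.png',cv2.resize(im[168:232,220:284],None,fx=9,fy=9,interpolation=cv2.INTER_CUBIC))
E
```

```text
(no output)
```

View pics/t12z.png

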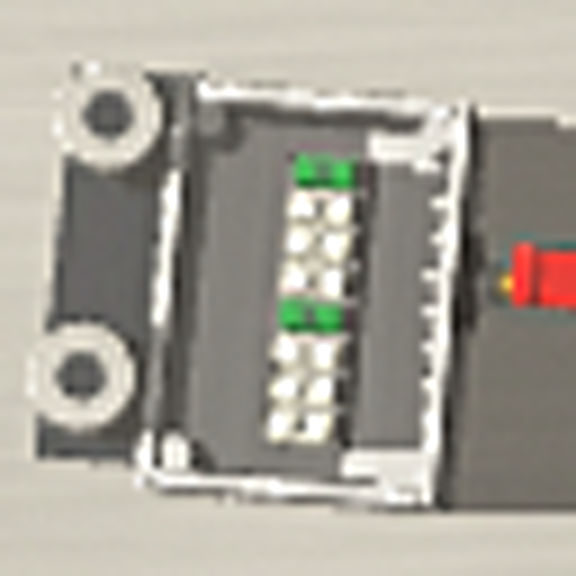

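```bash
python3 - <<'E'
from plant import bot
bot.close_job(); print(bot.read_state()['t'])
E
```

```text
the job is handed in; nothing more can be done
the job is handed in; nothing more can be done
```

The box is clamped square against both posts, the cam lever is down and locked, and I handed the job in just after 40.2 s of the 58 s. No verdict is reported.

- **Clamping:** I gripped the tab and slid the rod about 54 mm. The foot touched the box at about 24.5 mm of travel, and the box came home at about 51 mm. The push force then rose at the spring's own rate, to an estimated 6–6.4 N (about 5 mm of squeeze). That is worked out from push force minus rod drag; I had no direct reading at the foot. I then let go, and the rod stayed put.
- **Lever, first try failed:** the visible fingertips end about 20 mm above the reported TCP, so the fingers pressed on the lever's end. Forces on the tool reached about 42 N in total (34 N vertical). The lever stopped at about 1.3 rad and sprang back up.
- **Lever, second try:** repeated 20 mm lower, it flipped over centre with 7 N or less and stayed down after I lifted away.
- **Last checks:**
  - The lever end is where 1.6 rad should put it.
  - The box edge and the line of the posts agree to within about 0.02 rad.
  - The tab and foot did not visibly move between letting go and locking.
  - The robot is clear of everything.
  - The glands are unmoved, and so are the parts of the meter and driver I could see. I did not recheck the spare post, spanner or screw tray, but the arm never came near them.

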